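# Fit the dial thermometer to the pot bridge

## Task

Fit the dial thermometer to the pot: take it out of the tool rack, lower its stem, without dropping it, through both eyelets of the bridge across the pot until its collar rests on the bridge, and then turn the keeper clockwise until it clicks home over the collar. If the keeper already lies across the eyelet, turn it out of the way first. Leave the other two tools in the rack and everything else standing where it is.

Things in the scene. Friction and masses are not known exactly. Their poses are not given: they have to be found in the camera images.
- thermometer: dial thermometer, plain steel, upright in one of the rack's holes. Origin on its axis at the underside of its collar, z up. Stem 8 mm across, rounded end, 110 mm below the origin; collar 26 mm across, z=0 to 4; neck 10 mm across; drum-shaped dial head 38 mm across, z=30 to 48, round about z (grip the drum's rim from above, TCP at about z=40). About 70 g.
- stem_tip (a point): lower end of the thermometer's stem, 110 mm below its origin on its axis.
- rack: fixed open wooden rack, 70x170 mm, origin at the centre of its underside, top face 136 mm up. Three 13 mm holes in a row along its y at -50, 0, +50 mm, through a 10 mm board, each holding one upright tool by its collar. Which tool is in which hole varies.
- eyelet (a point): centre of the upper eyelet's mouth, on the top face of the bridge: an aluminium strip 34 mm wide, 186 mm long, 6 mm thick, clamped across the pot's mouth, its top 136 mm above the worktop. z up, y along the strip towards the keeper. The hole is 10.5 mm across.
- lower_eyelet (a point): centre of the lower eyelet's mouth, 28 mm straight below the upper one: a 10.5 mm hole in a 4 mm plate under the strip. Below it the pot is open for the whole stem.
- keeper_grip (a point): on the turning axis of the keeper, 34 mm above the bridge's top face, 80 mm along the strip from the eyelet. The keeper has an upright black bar grip, 44 mm long, 11 mm thick, 11 to 45 mm above the bridge, over a flat dark steel arm. x axis: along bar and arm, out to the arm's end; z up. Grip the bar across its thickness (along y).
- keeper_end (a point): end of the keeper's arm, 73 mm out from its axis along x; the arm is 14 mm wide, from 6 to 10 mm above the bridge's top face.
- keeper_part (a joint): keeper's angle (rad), growing clockwise from above. An over-centre spring holds it against a stop at 0 (arm over the pot's mouth, clear of the eyelet) or 1.4 (arm's end over the eyelet, 2 mm above a seated collar, blocking an empty eyelet). It takes 0.16 N m to leave a stop, falling to nothing at 0.7; past that it snaps on to the other stop. Starts at either.
- pot: fixed steel pot, 180 mm across, rim 130 mm above the worktop; origin at the centre of its underside; the bridge runs along its y, 35 mm from its centre on its -x side (nearer the robot).
- larding_needle: larding needle with a turned dark wooden grip, 48 above its collar, 22 across (mm); the same stem, collar and origin as the thermometer; stays in the rack.
- ring_skewer: steel skewer with a ring handle 31 across, 34 above its collar (mm); the same stem, collar and origin as the thermometer; stays in the rack.
- olive_oil: dark glass oil bottle, 268 tall, 62 across; it stands somewhere between rack and pot, taller than the gripper's body during the work, so go round it (mm); origin at the centre of its underside; a bystander.
- salt_shaker: salt shaker with a grey cap, 90 tall, 44 across (mm); origin at the centre of its underside; a bystander.
- espresso_cup: small green and white cup with a handle, 48 tall, 64x89 over its handle (mm); origin at the centre of its underside; a bystander.
- spice_jar: spice jar with a red lid, 106 tall, 45 across (mm); origin at the centre of its underside; a bystander.
- tin_small: small tin, 72 tall, 57 across (mm); origin at the centre of its underside; a bystander.
- mug: white dotted mug with a handle, 91 tall, 82x114 over its handle (mm); origin at the centre of its underside; a bystander.

How it is judged:
By the outcome, as a careful person would: the job done as asked, in the order asked, and still so for the second after the job is handed in, with the robot touching nothing.
It also fails if it takes over 72 s, if anything falls off the work surface, if the arm or the gripper's body presses on something with over 40 N, if the wrist force passes 120 N, or if a joint passes its speed limit or range.

## Robot

A 6-joint arm with a two-finger parallel gripper is mounted at the origin on a cart in front of the work surface, level with it; the furniture and walls round the work are solid. World frame = base frame: x ahead of the robot, y to its left, z up, the work surface at z = 0. Lengths are in m, angles in rad, forces in N, time in s.
With the tool pointing down it reaches from about 0.35 to 0.85 m from the base axis. Payload 8.1 kg.
Tool frame: the origin (TCP) lies between the finger pads, 19 mm behind the fingertips; this is the grasp point; z points along the fingers, y is the line along which they close (so a half turn about z gives the same grasp; the last joint's range is limited). The gripper opens to 85 mm and grips with 20 to 120 N. Pads are 22 mm wide; open, the fingers measure 114 mm over their backs; the gripper's body (76 mm by 85 mm) begins 54 mm behind the grasp point. The pads swing forward as they close: fully open they stand 13 mm farther back than shut.
Start: joints at [1.16, 0.13, 1.488, -0, 1.523, -0.085], TCP at [0.192, 0.568, 0.25] pointing down, gripper open.
Joint ranges: [-2.96, 2.96], [-0.89, 2.26], [0.02, 2.5], [-1.34, 4.48], [0, 2.73], [-2.66, 2.66]. Speed limits (rad/s): [2.39, 2.39, 2.79, 3.14, 3.14, 3.14].

## Interface

Orientations are given as a rotation vector (axis times angle).
In Python, from bench import manip gives the robot as it stands.
- The arm moves only by the shell command python3 nudge.py 'ROWS' [FORCE]. ROWS is a JSON list of rows, 1 to 5 of them, each an object with the fields sx, sy, sz (the shift in m), drx, dry, drz (a rotation vector in rad), finger_gap (the opening from 0.0 (shut) to 1.0 (fully open)); a field left out counts as zero (the opening has to be given); each row is the pose to reach, as a shift and turn from the pose commanded when the command began, along the tool's axes at that moment; what a row does not reach only later rows make up. A row lasts 1/10 s, in which the tool goes at most 0.05 m and 0.15 rad, less where a joint would pass 70% of its speed; a pose out of reach is approached as far as the arm can. The fingers move at their own pace and stop on an object; FORCE is the grip in N (left out, the last holds). Time passes only in rows, so rows that do not move let the fingers close. It prints the time, the measured TCP pose, the force, the opening and the grip force at its end. Input that does not fit is refused with a message, and nothing moves.
- manip.read_state(): the state, without advancing time (a new reading comes with each control period).
- manip.get_image(name): name is "side" or "top"; returns the picture (384x512x3 uint8, red, green, blue); there is no depth.
- manip.get_calibration(name): a dict with "K" (3x3 intrinsics, pixels), "camera_from_world" (4x4, takes a point from world to camera coordinates). Camera axes: x right, y up, looking along -z (the intrinsics and any distortion apply to the point x, -y, -z); pixel columns grow to the right and rows downward; lengths in m; the calibration is good to about 2 mm. A picture is of the moment at which its call begins. get_calibration takes no time and is no camera call.
- manip.sign_off(): hands the job in; it is judged then, once.
The state is a dict: "clock": time; "q": joint angles; "dq": joint speeds; "effort": joint torques, N m; "tool_pos": TCP position; "ee_rot": TCP orientation; "ft_force": force on the tool from outside, world axes, zero at the start; "torque": the same for the moment, N m; "opening": opening from 0.0 (shut) to 1.0 (fully open); "gripper_force": force on a finger pad.
Only numpy, scipy, OpenCV 4.12 (cv2) and the standard library are available. Lean on these libraries where they do the work, as an engineer would, in place of code of your own. Each camera call takes 0.05 s, during which the arm holds its last target. There are 200 camera calls.

## Working session

There is one attempt and no reset: what is moved stays moved. The work goes in short steps, Python scripts to look and compute and a shell command to move; the robot and the scene stay as the last step left them, time stands still between calls to the robot, and variables do not carry over. Pictures are saved under pics/ and viewed, at most 10 in all, crops included, and the job is handed in when it is done.

```bash
ls; mkdir -p pics
python3 - <<'E'
from bench import manip
import cv2
for n in("side","top"):
    im=manip.get_image(n); cv2.imwrite(f"pics/{n}0.png",cv2.resize(im[:,:,::-1],(800,600),interpolation=cv2.INTER_CUBIC))
    print(manip.get_calibration(n))
s=manip.read_state();print(s)
E
```

```text
bench.py
nudge.py
pics
{'K': array([[493.8519835 ,   0.        , 254.86598373],
       [  0.        , 493.8519835 , 182.87500179],
       [  0.        ,   0.        ,   1.        ]]), 'camera_from_world': array([[-0.99083701, -0.1348148 ,  0.00818424,  0.52853086],
       [ 0.07898142, -0.52919667,  0.84481526, -0.20313616],
       [-0.10956253,  0.83772063,  0.53499551, -1.4472451 ],
       [ 0.        ,  0.        ,  0.        ,  1.        ]])}
{'K': array([[469.4317348 ,   0.        , 258.77423356],
       [  0.        , 469.4317348 , 185.9338473 ],
       [  0.        ,   0.        ,   1.        ]]), 'camera_from_world': array([[-0.02990884, -0.99950129,  0.01013036, -0.06762462],
       [ 0.99694819, -0.02909823,  0.07244027, -0.54275061],
       [-0.07210937,  0.01226605,  0.9973213 , -1.46078277],
       [ 0.        ,  0.        ,  0.        ,  1.        ]])}
{'clock': 0.1, 'q': array([ 1.15962370e+00,  1.31102941e-01,  1.48916913e+00, -3.27327358e-06,
        1.52300649e+00, -8.53832096e-02]), 'dq': array([ 4.73080878e-04, -2.04580816e-03, -2.57002233e-03,  2.14511801e-03,
       -5.86353674e-05,  2.60195615e-06]), 'effort': array([ 1.33746007e-04, -5.70939696e+01, -5.01949275e+01, -2.12780328e-04,
        7.86923716e-03,  1.12224761e-04]), 'tool_pos': array([0.19181773, 0.56802085, 0.24903966]), 'ee_rot': array([-5.09421547e-01, -3.09959748e+00,  2.56794521e-03]), 'ft_force': array([-0.75235198,  0.01823102, -0.10115738]), 'torque': array([-0.00306226, -0.01633625,  0.0159639 ]), 'gripper_force': 0.0, 'opening': 0.997244971230612}
```

View pics/side0.png

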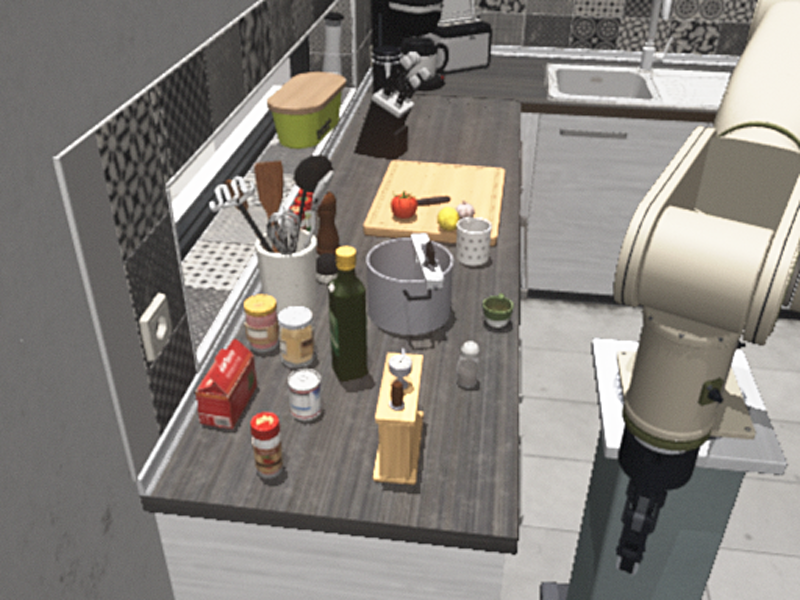

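View pics/top0.png

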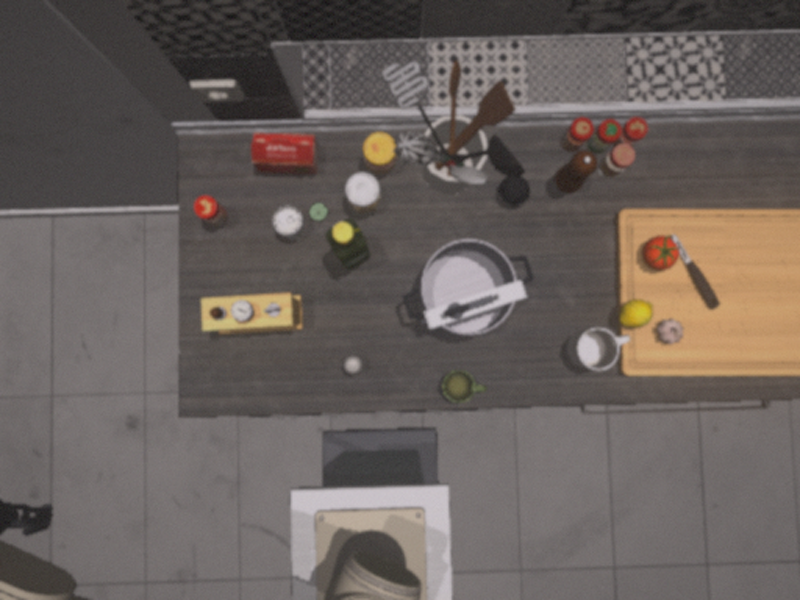

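The side view shows the rack at (400,400), the bottle at (347,320) and the bridge at (427,260). In the top view the dial is in the middle hole at about (242,312), and the bridge runs from (428,318) to (522,288). The keeper is at about (470,305). I'll enlarge those areas next.

```bash
cat > h.py <<'E'
import numpy as np,cv2
from bench import manip
from scipy.spatial.transform import Rotation as R
def proj(n,p):
    c=manip.get_calibration(n);q=c["camera_from_world"]@np.append(p,1);v=c["K"]@np.array([q[0],-q[1],-q[2]]);return v[:2]/v[2]
def ray(n,uv):
    c=manip.get_calibration(n);T=c["camera_from_world"];d=np.linalg.inv(c["K"])@[uv[0],uv[1],1];d=T[:3,:3].T@np.array([d[0],-d[1],-d[2]])
    return -T[:3,:3].T@T[:3,3],d
def atz(n,uv,z):
    o,d=ray(n,uv);return o+d*(z-o[2])/d[2]
def totool(dp):
    return R.from_rotvec(manip.read_state()["ee_rot"]).inv().apply(dp)
def crops(spec,name):  # (cam,u0,v0,w,h), tiled 400x300 with ticks every 10px
    t=[]
    for n,u,v,w,h in spec:
        c=cv2.resize(manip.get_image(n)[v:v+h,u:u+w,::-1],(400,300),interpolation=cv2.INTER_CUBIC)
        for k in range(0,w,10): cv2.line(c,(k*400//w,0),(k*400//w,8 if (u+k)%50 else 18),(0,255,0),1)
        for k in range(0,h,10): cv2.line(c,(0,k*300//h),(8 if (v+k)%50 else 18,k*300//h),(0,255,0),1)
        t.append(c)
    if len(t)==4: t=np.vstack([np.hstack(t[:2]),np.hstack(t[2:])])
    else: t=np.hstack(t)
    cv2.imwrite(f"pics/{name}.png",t)
E
python3 - <<'E'
from h import *
crops([("top",120,170,80,60),("top",260,160,80,60),("side",220,220,80,60),("side",230,145,80,60)],"c1")
E
```

```text
(no output)
```

View pics/c1.png

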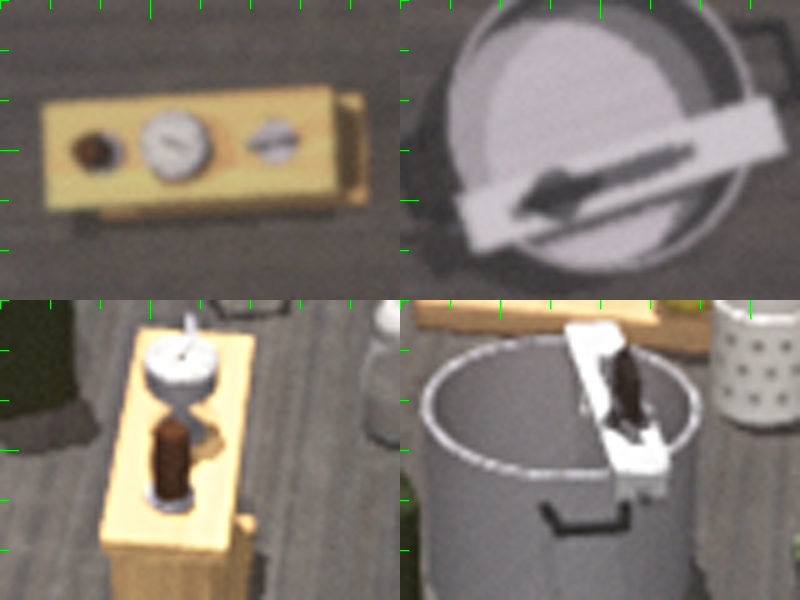

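The top crop shows the dial centre at about px (155,199) in the middle hole. The keeper bar is at about (292,198), with its arm running to (318.6,190), so it lies over the eyelet. The strip ends are at (273.6,204.4) and (335.6,185.4). In the side crop the dial is at (256,231) and the bar top at (275,155).

Run:
```python
from h import *
np.set_printoptions(precision=4,suppress=True)
T=lambda x,y:(120+x/5,170+y/5)
B=lambda x,y:(260+(x-400)/5,160+y/5)
print("dial top",atz("top",T(175,145),.184), "rack corners",[atz("top",T(*p),.136)[:2] for p in((43,103),(332,88),(338,192),(47,210))])
tri=lambda a,b:(lambda o1,d1,o2,d2:(lambda s:((o1+d1*s[0]+o2+d2*s[1])/2,np.linalg.norm(o1+d1*s[0]-o2-d2*s[1])))(np.linalg.lstsq(np.c_[d1,-d2],o2-o1,rcond=None)[0]))(*ray("top",a),*ray("side",b))
print("dial tri",tri(T(175,145),(256,231.2)))
print("side dial@.184",atz("side",(256,231.2),.184))
print("needle top tri",tri(T(94,150),(220+172/5,220+125/5)))
for k,p in dict(L1=(460,200),L2=(480,252),R1=(770,98),R2=(787,152)).items(): print(k,atz("top",B(*p),.136)[:2])
print("bar", [atz("top",B(*p),.181)[:2] for p in((515,207),(605,180),(560,192))], "armend",atz("top",B(693,150),.145)[:2])
print("bar tri",tri(B(558,192),(274.8,155)))
print("side strip far end",[atz("side",(230+(x-400)/5,145+(y-300)/5),.136)[:2] for x,y in((566,325),(613,322),(668,458),(618,472))])
print("potrim",[atz("top",B(*p),.13)[:2] for p in((449,115),(752,130),(600,270))])
Rm=R.from_rotvec(manip.read_state()["ee_rot"]).as_matrix();print(Rm)
print("oil top",atz("top",(343*.64,233*.64),.268))
for n,p in dict(salt=(352,365,.09),cup=(458,387,.048),mug=(597,349,.09)).items(): print(n,atz("top",(p[0]*.64,p[1]*.64),p[2])[:2])
```

```text
dial top [0.5005 0.2091 0.184 ] rack corners [array([0.5296, 0.2951]), array([0.5334, 0.1279]), array([0.473 , 0.1255]), array([0.4676, 0.2934])]
dial tri (array([0.5021, 0.2096, 0.1823]), np.float64(0.002911869069717415))
side dial@.184 [0.5033 0.2118 0.184 ]
needle top tri (array([0.5003, 0.2562, 0.1764]), np.float64(0.0016865224621121948))
L1 [ 0.4901 -0.1193]
L2 [ 0.4596 -0.13  ]
R1 [ 0.5442 -0.3019]
R2 [ 0.5124 -0.3105]
bar [array([ 0.4834, -0.1483]), array([ 0.4971, -0.1994]), array([ 0.4911, -0.1738])] armend [ 0.5147 -0.2545]
bar tri (array([ 0.4931, -0.1719,  0.1896]), np.float64(0.004724240248601337))
side strip far end [array([ 0.5463, -0.2969]), array([ 0.515, -0.306]), array([ 0.4626, -0.1346]), array([ 0.4917, -0.1136])]
potrim [array([ 0.5402, -0.1147]), array([ 0.5263, -0.2916]), array([ 0.4472, -0.1997])]
[[-0.9474  0.32   -0.0002]
 [ 0.32    0.9474 -0.0006]
 [ 0.0001 -0.0006 -1.    ]]
oil top [0.6229 0.02   0.268 ]
salt [0.396  0.0213]
cup [ 0.3456 -0.1829]
mug [ 0.4123 -0.4487]
```

```bash
cat > rem.py <<'E'
import sys
from h import *
x,y,z,yaw=map(float,sys.argv[1:5])   # target TCP, yaw = world angle of tool x (deg)
np.set_printoptions(precision=4,suppress=True)
s=manip.read_state();M=R.from_rotvec(s["ee_rot"])
a=np.radians(yaw);G=R.from_matrix(np.array([[np.cos(a),np.sin(a),0],[np.sin(a),-np.cos(a),0],[0,0,-1]]))
d=np.array([x,y,z])-s["tool_pos"]
print("t",round(s["clock"],2),"pos",s["tool_pos"],"shift",M.inv().apply(d),"rot",(M.inv()*G).as_rotvec(),"F",s["ft_force"],"open",round(s["opening"],3),"q",s["q"])
E
python3 nudge.py '[{"sx": -0.0325, "sy": -0.038, "drz": 0.15, "finger_gap": 0.5}, {"sx": -0.065, "sy": -0.076, "drz": 0.3, "finger_gap": 0.5}, {"sx": -0.0975, "sy": -0.114, "drz": 0.45, "finger_gap": 0.5}, {"sx": -0.13, "sy": -0.152, "drz": 0.6, "finger_gap": 0.5}, {"sx": -0.163, "sy": -0.19, "drz": 0.75, "finger_gap": 0.5}]' 30
python3 rem.py 0.4914 -0.1755 0.25 106.6
```

```text
clock: 0.8
tool_pos: [0.2857, 0.3349, 0.25]
ee_rot: [1.617, 2.693, 0.001]
ft_force: [-0.3, -0.5, 1.1]
opening: 0.497
gripper_force: 0.0
t 0.8 pos [0.2857 0.3349 0.25  ] shift [-0.5471 -0.0584 -0.0001] rot [ 0.0005 -0.      0.1997] F [-0.2616 -0.5207  1.1371] open 0.497 q [ 0.7479 -0.3168  1.9078 -0.0001  1.5501  0.2585]
```

```bash
python3 nudge.py '[{"sx": -0.05, "sy": -0.005, "drz": 0.1, "finger_gap": 0.5}, {"sx": -0.1, "sy": -0.01, "drz": 0.2, "finger_gap": 0.5}, {"sx": -0.15, "sy": -0.016, "drz": 0.2, "finger_gap": 0.5}, {"sx": -0.2, "sy": -0.021, "drz": 0.2, "finger_gap": 0.5}, {"sx": -0.248, "sy": -0.0265, "drz": 0.2, "finger_gap": 0.5}]' >/dev/null
python3 nudge.py '[{"sx": -0.05, "sy": 0.0047, "finger_gap": 0.5}, {"sx": -0.1, "sy": 0.0094, "finger_gap": 0.5}, {"sx": -0.15, "sy": 0.014, "finger_gap": 0.5}, {"sx": -0.2, "sy": 0.0188, "finger_gap": 0.5}, {"sx": -0.249, "sy": 0.0234, "finger_gap": 0.5}]' >/dev/null
python3 rem.py 0.4914 -0.1755 0.25 106.6
```

```text
t 1.8 pos [ 0.4752 -0.1278  0.2502] shift [-0.0503  0.0017  0.0002] rot [0.0008 0.0003 0.0048] F [-0.0806  0.7947  0.5587] open 0.5 q [-0.3672 -0.1662  1.7809  0.0002  1.5261 -0.6618]
```

```bash
python3 nudge.py '[{"sx": -0.05, "sy": 0.0017, "drz": 0.005, "finger_gap": 0.5}, {"sx": -0.0503, "sy": 0.0017, "sz": 0.03, "drz": 0.005, "finger_gap": 0.5}, {"sx": -0.0503, "sy": 0.0017, "sz": 0.06, "drz": 0.005, "finger_gap": 0.5}, {"sx": -0.0503, "sy": 0.0017, "sz": 0.08, "drz": 0.005, "finger_gap": 0.5}, {"sx": -0.0503, "sy": 0.0017, "sz": 0.08, "drz": 0.005, "finger_gap": 0.5}]'
python3 - <<'E'
from h import *
crops([("top",260,160,80,60),("side",230,125,80,60)],"c2")
E
```

```text
clock: 2.3
tool_pos: [0.4887, -0.1724, 0.1662]
ee_rot: [-1.874, -2.513, 0.002]
ft_force: [-0.3, -0.0, -1.0]
opening: 0.496
gripper_force: 0.0
```

View pics/c2.png

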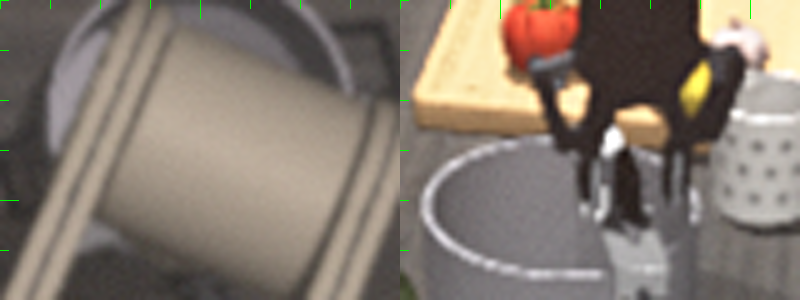

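The fingers straddle the bar, which sits midway between them at x≈625. I'll close, then turn counterclockwise.

```bash
python3 nudge.py '[{"sz": -0.003, "finger_gap": 0.0}, {"sz": -0.003, "finger_gap": 0.0}, {"sz": -0.003, "finger_gap": 0.0}, {"sz": -0.003, "finger_gap": 0.0}, {"sz": -0.003, "finger_gap": 0.0}]' 50
python3 rem.py 0.4914 -0.1755 0.17 106.6
```

```text
clock: 2.9
tool_pos: [0.4934, -0.1733, 0.1757]
ee_rot: [1.873, 2.515, 0.004]
ft_force: [6.1, 2.4, 1.9]
opening: 0.117
gripper_force: 52.3
t 2.9 pos [ 0.4934 -0.1733  0.1757] shift [-0.0015 -0.0026  0.0057] rot [0.0055 0.0031 0.0008] F [6.088  2.387  1.8957] open 0.117 q [-0.4368 -0.0366  1.7977  0.0014  1.3743 -0.7276]
```

```bash
python3 nudge.py '[{"sy": 0.0025, "finger_gap": 0.0}, {"sy": 0.0025, "drz": -0.15, "finger_gap": 0.0}, {"sy": 0.0025, "drz": -0.3, "finger_gap": 0.0}, {"sy": 0.0025, "drz": -0.45, "finger_gap": 0.0}, {"sy": 0.0025, "drz": -0.6, "finger_gap": 0.0}]'
python3 rem.py 0.4934 -0.1733 0.17 187
```

```text
clock: 3.4
tool_pos: [0.4938, -0.1733, 0.1756]
ee_rot: [1.039, 2.962, -0.002]
ft_force: [-6.8, -1.1, 11.5]
opening: 0.12
gripper_force: 53.5
t 3.4 pos [ 0.4938 -0.1733  0.1756] shift [ 0.0003 -0.0002  0.0056] rot [-0.0017  0.0022 -0.7969] F [-6.8271 -1.121  11.5464] open 0.12 q [-0.4347 -0.0316  1.793  -0.0013  1.3779 -1.3305]
```

```bash
python3 nudge.py '[{"drz": -0.15, "finger_gap": 0.0}, {"drz": -0.3, "finger_gap": 0.0}, {"drz": -0.45, "finger_gap": 0.0}, {"drz": -0.6, "finger_gap": 0.0}, {"drz": -0.75, "finger_gap": 0.0}]'
python3 nudge.py '[{"drz": -0.06, "finger_gap": 0.0}, {"drz": -0.06, "finger_gap": 0.0}]'
python3 rem.py 0.4934 -0.1733 0.17 187
```

```text
clock: 3.9
tool_pos: [0.4939, -0.1732, 0.1756]
ee_rot: [-0.119, 3.138, -0.003]
ft_force: [-6.6, -0.6, 10.6]
opening: 0.118
gripper_force: 53.5
clock: 4.1
tool_pos: [0.4939, -0.1732, 0.1756]
ee_rot: [-0.206, 3.133, -0.003]
ft_force: [-6.3, -0.2, 10.1]
opening: 0.121
gripper_force: 53.6
t 4.1 pos [ 0.4939 -0.1732  0.1756] shift [ 0.0005 -0.      0.0056] rot [-0.0021  0.0016  0.0089] F [-6.2618 -0.1559 10.0818] open 0.121 q [-0.4347 -0.0317  1.793  -0.0009  1.3778 -2.1364]
```

```bash
python3 nudge.py '[{"finger_gap": 0.5}, {"finger_gap": 0.5}, {"finger_gap": 0.5}, {"sz": -0.05, "finger_gap": 0.5}, {"sz": -0.09, "finger_gap": 0.6}]'
python3 rem.py 0.40 -0.02 0.26 90
```

```text
clock: 4.6
tool_pos: [0.4927, -0.1721, 0.2635]
ee_rot: [0.203, -3.133, -0.002]
ft_force: [1.9, -0.6, 1.8]
opening: 0.596
gripper_force: 0.0
t 4.6 pos [ 0.4927 -0.1721  0.2635] shift [0.0723 0.1628 0.0038] rot [-0.0007 -0.0026  1.7001] F [ 1.9485 -0.5722  1.8394] open 0.596 q [-0.4343 -0.0851  1.6825  0.      1.5465 -2.1344]
```

```bash
python3 nudge.py '[{"sx": 0.02, "sy": 0.045, "drz": 0.15, "finger_gap": 0.8}, {"sx": 0.04, "sy": 0.09, "drz": 0.3, "finger_gap": 0.8}, {"sx": 0.06, "sy": 0.135, "drz": 0.45, "finger_gap": 0.8}, {"sx": 0.0723, "sy": 0.163, "sz": -0.01, "drz": 0.6, "finger_gap": 0.8}, {"sx": 0.0723, "sy": 0.163, "sz": -0.01, "drz": 0.75, "finger_gap": 0.8}]'
python3 rem.py 0.44 0.12 0.27 90
python3 - <<'E'
from h import *
crops([("top",260,160,80,60),("side",230,145,80,60),("side",230,145,60,45),("top",290,175,40,30)],"c3")
E
```

```text
clock: 5.1
tool_pos: [0.3997, -0.0175, 0.2744]
ee_rot: [0.955, 2.991, 0.002]
ft_force: [0.6, 0.4, 1.0]
opening: 0.802
gripper_force: 0.0
t 5.1 pos [ 0.3997 -0.0175  0.2744] shift [0.0469 0.1354 0.0046] rot [0.0024 0.0005 0.9523] F [0.5643 0.4259 0.9894] open 0.802 q [-0.1729 -0.4483  1.9626  0.001   1.6251 -1.1252]
```

View pics/c3.png

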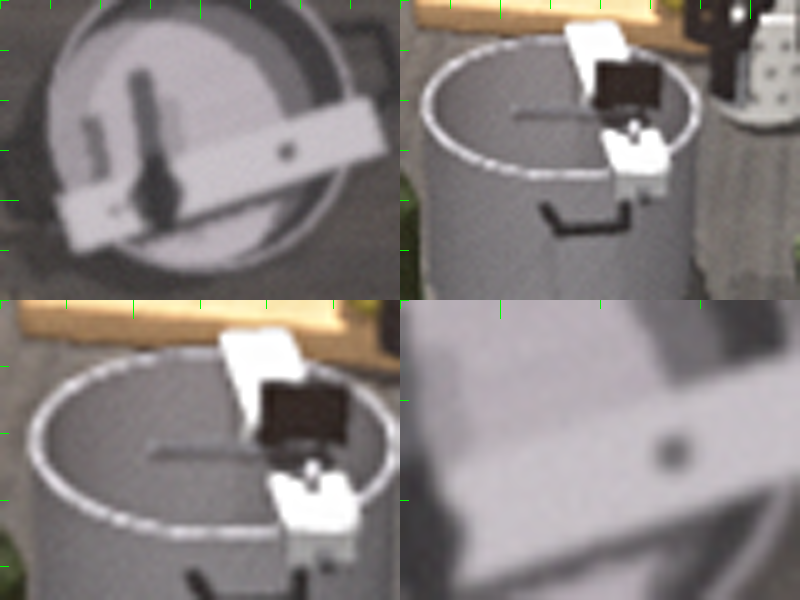

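The keeper is now turned out over the pot. The eyelet shows at top px ≈ (317.4,190.3), and the bar hides it in the side view.

```bash
python3 nudge.py '[{"sx": 0.017, "sy": 0.047, "drz": 0.15, "finger_gap": 0.9}, {"sx": 0.034, "sy": 0.094, "drz": 0.3, "finger_gap": 0.9}, {"sx": 0.047, "sy": 0.135, "drz": 0.45, "finger_gap": 0.9}, {"sx": 0.047, "sy": 0.135, "drz": 0.6, "finger_gap": 0.9}, {"sx": 0.047, "sy": 0.135, "drz": 0.75, "finger_gap": 0.9}]' | head -2
python3 - <<'E'
from h import *
np.set_printoptions(precision=4,suppress=True)
im=manip.get_image("top");g=np.mean([cv2.cvtColor(manip.get_image("top"),cv2.COLOR_RGB2GRAY).astype(float) for _ in range(3)],0)
p=g[186:195,313:322]; print(p.astype(int))
w=np.clip(np.percentile(p,60)-12-p,0,None);v,u=np.mgrid[186:195,313:322];c=((w*u).sum()/w.sum()+0,(w*v).sum()/w.sum());print(c,atz("top",c,.134))
print(proj("side",[.514,-.2524,.136]))
# dial centroid in the top: bright disc
p=g[184:214,140:170];print(p[::2,::2].astype(int))
E
python3 rem.py 0.502 0.2098 0.25 90
```

```text
clock: 5.8
tool_pos: [0.4408, 0.1189, 0.2721]
[[195 195 195 196 196 195 195 196 198]
 [196 196 195 191 188 187 193 196 196]
 [196 194 188 171 159 164 184 194 197]
 [196 192 170 140 124 140 172 192 196]
 [197 189 160 124 114 133 170 192 196]
 [196 191 169 139 131 151 177 192 197]
 [197 196 185 171 169 175 188 195 196]
 [196 197 195 193 191 193 196 195 194]
 [197 197 197 197 196 195 191 186 177]]
(np.float64(316.9489204844655), np.float64(189.93522906793052)) [ 0.5157 -0.2513  0.134 ]
[271.2193 157.036 ]
[[ 81  83  82  85  84  86  87  86  87  88  85  84  85  85  85]
 [ 85  85  85  88  89  91  92  88  85  84  84  84  84  84  83]
 [ 85  86  88  92  95  98 101 102 103 107 114 114 122 126 133]
 [146 148 153 153 158 163 167 168 169 170 171 172 172 173 174]
 [179 180 180 179 179 178 177 174 170 164 171 171 167 157 149]
 [177 178 177 178 167 175 179 164 150 126 118 118 114 113 112]
 [137 153 150 145 129 124 121 115 113 113 117 119 121 124 127]
 [101 111 113 114 114 118 122 122 127 128 130 132 133 136 138]
 [120 124 125 129 131 132 132 136 136 139 139 142 143 145 144]
 [132 134 136 138 138 141 143 145 144 146 148 148 149 150 151]
 [141 144 145 147 145 148 151 149 151 151 154 153 155 155 157]
 [149 149 151 153 153 154 155 154 155 156 157 158 158 158 160]
 [156 156 155 157 157 159 160 159 160 161 162 162 163 164 163]
 [159 159 160 161 162 162 163 162 163 164 166 166 165 167 168]
 [164 162 163 164 167 166 167 166 168 167 168 169 170 171 171]]
t 6.0 pos [0.4404 0.1166 0.2725] shift [0.0719 0.0855 0.0224] rot [-0.001   0.0002  0.2879] F [-0.01   -0.6684  0.1384] open 0.897 q [ 0.1463 -0.2774  1.8353 -0.0002  1.5847 -0.1417]
```

```bash
python3 nudge.py '[{"sx": 0.03, "sy": 0.036, "drz": 0.15, "finger_gap": 0.9}, {"sx": 0.06, "sy": 0.071, "drz": 0.288, "finger_gap": 0.9}, {"sx": 0.0719, "sy": 0.0855, "sz": 0.01, "drz": 0.288, "finger_gap": 0.9}, {"sx": 0.0719, "sy": 0.0855, "sz": 0.0224, "drz": 0.288, "finger_gap": 0.9}, {"sx": 0.0719, "sy": 0.0855, "sz": 0.0224, "drz": 0.288, "finger_gap": 0.9}]' | head -2
python3 rem.py 0.502 0.2098 0.176 90
```

```text
clock: 6.5
tool_pos: [0.5012, 0.2089, 0.2478]
t 6.5 pos [0.5012 0.2089 0.2478] shift [0.0011 0.0011 0.0718] rot [-0.0045  0.0018 -0.0026] F [-0.7578  0.5177 -0.0546] open 0.899 q [ 0.3006 -0.0181  1.6463 -0.0003  1.5182  0.3032]
```

```bash
python3 nudge.py '[{"sx": 0.0005, "sz": 0.03, "finger_gap": 0.9}, {"sx": 0.0005, "sz": 0.055, "finger_gap": 0.9}, {"sx": 0.0005, "sz": 0.072, "finger_gap": 0.9}, {"sx": 0.0005, "sz": 0.072, "finger_gap": 0.7}, {"sx": 0.0005, "sz": 0.072, "finger_gap": 0.6}]' 30
python3 nudge.py '[{"finger_gap": 0.0}, {"finger_gap": 0.0}, {"finger_gap": 0.0}, {"finger_gap": 0.0}]' 25
python3 rem.py 0.502 0.2098 0.176 90
```

```text
clock: 7.0
tool_pos: [0.5023, 0.2095, 0.1793]
ee_rot: [2.228, 2.215, -0.0]
ft_force: [0.6, 0.3, -0.6]
opening: 0.6
gripper_force: 0.0
clock: 7.4
tool_pos: [0.5034, 0.2106, 0.1806]
ee_rot: [2.226, 2.214, 0.004]
ft_force: [-1.0, -2.2, 7.0]
opening: 0.434
gripper_force: 25.5
t 7.4 pos [0.5034 0.2106 0.1806] shift [-0.0008 -0.0014  0.0046] rot [ 0.0029 -0.0004 -0.0057] F [-1.026  -2.2494  7.0166] open 0.434 q [ 0.3026  0.0245  1.7275 -0.0005  1.3866  0.3083]
```

```bash
python3 nudge.py '[{"finger_gap": 0.0}, {"sz": -0.01, "finger_gap": 0.0}, {"sz": -0.04, "finger_gap": 0.0}, {"sz": -0.07, "finger_gap": 0.0}, {"sz": -0.1, "finger_gap": 0.0}]' 60
python3 nudge.py '[{"sz": -0.025, "finger_gap": 0.0}, {"sz": -0.045, "finger_gap": 0.0}, {"sz": -0.055, "finger_gap": 0.0}, {"sz": -0.055, "finger_gap": 0.0}]'
python3 rem.py 0.44 0.02 0.335 106.6
python3 - <<'E'
from h import *
s=manip.read_state();t=s["tool_pos"];print(proj("side",t),proj("side",t-[0,0,.15]))
crops([("side",210,180,80,60),("side",210,240,40,30)],"c4")
E
```

```text
clock: 7.9
tool_pos: [0.5022, 0.2106, 0.2804]
ee_rot: [2.228, 2.215, 0.0]
ft_force: [0.4, 0.3, -0.6]
opening: 0.422
gripper_force: 60.8
clock: 8.3
tool_pos: [0.503, 0.2108, 0.3357]
ee_rot: [2.227, 2.214, 0.005]
ft_force: [0.8, -0.7, -1.4]
opening: 0.423
gripper_force: 60.8
t 8.3 pos [0.503  0.2108 0.3357] shift [-0.1912 -0.0619  0.0003] rot [ 0.0033 -0.0006 -0.2954] F [ 0.7506 -0.6676 -1.3709] open 0.423 q [ 0.3028 -0.0405  1.5096  0.      1.6692  0.3085]
[256.77860138 179.15458534] [256.15910825 230.42641142]
```

View pics/c4.png

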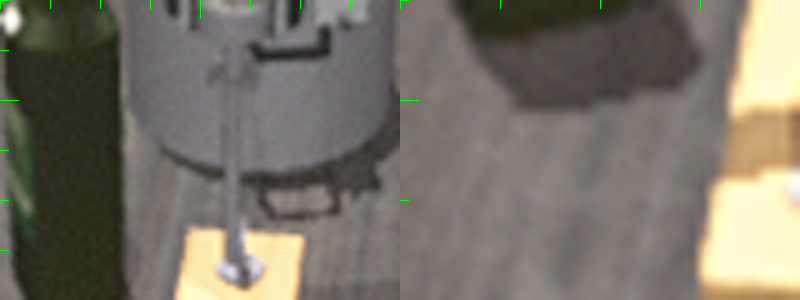

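```bash
python3 nudge.py '[{"sx": -0.02, "sy": -0.006, "sz": -0.005, "drz": -0.06, "finger_gap": 0.0}, {"sx": -0.06, "sy": -0.02, "sz": -0.005, "drz": -0.12, "finger_gap": 0.0}, {"sx": -0.1, "sy": -0.033, "sz": -0.005, "drz": -0.2, "finger_gap": 0.0}, {"sx": -0.145, "sy": -0.047, "sz": -0.005, "drz": -0.295, "finger_gap": 0.0}, {"sx": -0.191, "sy": -0.062, "sz": -0.005, "drz": -0.295, "finger_gap": 0.0}]' | head -2
python3 rem.py 0.5157 -0.2513 0.335 106.6
```

```text
clock: 8.9
tool_pos: [0.4379, 0.0188, 0.3366]
t 8.9 pos [0.4379 0.0188 0.3366] shift [-0.281  -0.0037  0.0014] rot [-0.0026 -0.0009  0.0039] F [ 1.5876 -0.7869 -0.3401] open 0.423 q [-0.0742 -0.3322  1.7639 -0.0001  1.7126 -0.3678]
```

```bash
python3 nudge.py '[{"sx": -0.03, "sz": -0.005, "drz": 0.004, "finger_gap": 0.0}, {"sx": -0.075, "sy": -0.001, "sz": -0.01, "drz": 0.004, "finger_gap": 0.0}, {"sx": -0.12, "sy": -0.002, "sz": -0.01, "drz": 0.004, "finger_gap": 0.0}, {"sx": -0.165, "sy": -0.002, "sz": -0.01, "drz": 0.004, "finger_gap": 0.0}, {"sx": -0.21, "sy": -0.003, "sz": -0.01, "drz": 0.004, "finger_gap": 0.0}]' | head -2
python3 nudge.py '[{"sx": -0.035, "finger_gap": 0.0}, {"sx": -0.06, "finger_gap": 0.0}, {"sx": -0.071, "finger_gap": 0.0}, {"sx": -0.071, "sz": 0.01, "finger_gap": 0.0}, {"sx": -0.071, "sz": 0.02, "finger_gap": 0.0}]' | head -2
python3 nudge.py '[{"finger_gap": 0.0}, {"finger_gap": 0.0}]' | head -1
python3 rem.py 0.5157 -0.2513 0.31 106.6
python3 - <<'E'
from h import *
s=manip.read_state();t=s["tool_pos"];print(proj("side",t),proj("side",t-[0,0,.15]),proj("side",t-[0,0,.04]),proj("side",[.5157,-.2513,.136]))
crops([("side",230,85,80,60),("side",250,125,40,30),("top",260,150,80,60),("side",230,145,40,30)],"c5")
E
```

```text
clock: 9.4
tool_pos: [0.4959, -0.1839, 0.3468]
clock: 9.9
tool_pos: [0.516, -0.2494, 0.3272]
clock: 10.1
t 10.1 pos [ 0.5159 -0.249   0.328 ] shift [-0.0021 -0.0009  0.018 ] rot [-0.0007 -0.001  -0.0032] F [ 0.0641  0.6111 -0.4838] open 0.427 q [-0.5393  0.0388  1.4442  0.0001  1.6598 -0.8258]
[272.0840828  103.67013131] [270.85476229 146.29923353] [271.74388396 115.46719401] [270.6752714  157.15912807]
```

View pics/c5.png

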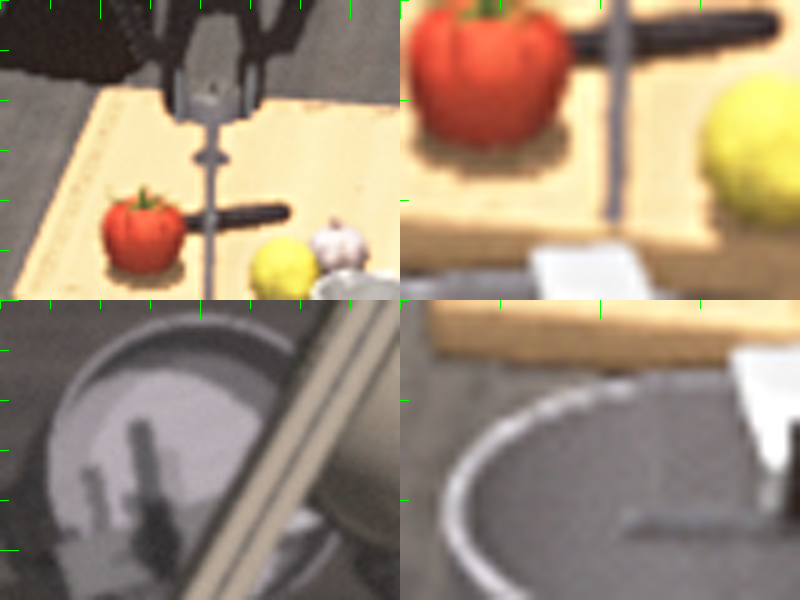

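The stem hangs straight. Its tip is at side px ≈ (271,146.5), within half a pixel of the position predicted from the TCP. I'll lower it carefully.

```bash
python3 nudge.py '[{"sx": -0.0015, "sy": 0.0004, "sz": 0.01, "drz": -0.003, "finger_gap": 0.0}, {"sx": -0.0015, "sy": 0.0004, "sz": 0.02, "drz": -0.003, "finger_gap": 0.0}, {"sx": -0.0015, "sy": 0.0004, "sz": 0.03, "drz": -0.003, "finger_gap": 0.0}, {"sx": -0.0015, "sy": 0.0004, "sz": 0.03, "drz": -0.003, "finger_gap": 0.0}]' | grep -v opening
python3 nudge.py '[{"sz": 0.004, "finger_gap": 0.0}, {"sz": 0.008, "finger_gap": 0.0}, {"sz": 0.012, "finger_gap": 0.0}, {"sz": 0.012, "finger_gap": 0.0}]'
python3 rem.py 0.5167 -0.2503 0.29 106.6
```

```text
clock: 10.7
tool_pos: [0.516, -0.2512, 0.2956]
ee_rot: [-1.877, -2.514, 0.001]
ft_force: [-0.6, -0.1, -1.6]
gripper_force: 60.9
clock: 11.1
tool_pos: [0.5168, -0.2516, 0.2859]
ee_rot: [-1.879, -2.517, 0.0]
ft_force: [-1.1, -0.4, -0.3]
opening: 0.425
gripper_force: 60.9
t 11.1 pos [ 0.5168 -0.2516  0.2859] shift [ 0.0013  0.0002 -0.0041] rot [-0.0006 -0.0006 -0.0016] F [-1.0682 -0.3987 -0.2684] open 0.425 q [-0.5422  0.0506  1.5077 -0.      1.5841 -0.8303]
```

```bash
python3 nudge.py '[{"sz": 0.002, "finger_gap": 0.0}, {"sz": 0.004, "finger_gap": 0.0}, {"sz": 0.004, "finger_gap": 0.0}]'
python3 rem.py 0.5167 -0.2503 0.28 106.6
```

```text
clock: 11.4
tool_pos: [0.5169, -0.2516, 0.2824]
ee_rot: [-1.879, -2.517, 0.0]
ft_force: [-0.5, 1.0, -0.1]
opening: 0.421
gripper_force: 60.9
t 11.4 pos [ 0.5169 -0.2516  0.2824] shift [0.0013 0.0001 0.0024] rot [-0.0002 -0.0002 -0.0016] F [-0.4873  1.0054 -0.059 ] open 0.421 q [-0.5422  0.0515  1.5133 -0.      1.5771 -0.8303]
```

```bash
python3 nudge.py '[{"sz": 0.003, "finger_gap": 0.0}, {"sz": 0.006, "finger_gap": 0.0}, {"sz": 0.006, "finger_gap": 0.0}]'
python3 rem.py 0.5167 -0.2503 0.28 106.6
```

```text
clock: 11.7
tool_pos: [0.5168, -0.2515, 0.2759]
ee_rot: [-1.879, -2.517, 0.0]
ft_force: [-0.6, 0.7, -0.7]
opening: 0.426
gripper_force: 60.9
t 11.7 pos [ 0.5168 -0.2515  0.2759] shift [ 0.0012  0.0003 -0.0041] rot [-0.0007 -0.0007 -0.0016] F [-0.6408  0.6622 -0.6985] open 0.426 q [-0.5422  0.0536  1.5228 -0.      1.5661 -0.8303]
```

No contact at 10 mm below the bridge's top, so the stem is in the upper eyelet. Carry on to the lower one.

```bash
python3 nudge.py '[{"sz": 0.004, "finger_gap": 0.0}, {"sz": 0.008, "finger_gap": 0.0}, {"sz": 0.012, "finger_gap": 0.0}, {"sz": 0.016, "finger_gap": 0.0}, {"sz": 0.016, "finger_gap": 0.0}]'
python3 nudge.py '[{"sz": 0.003, "finger_gap": 0.0}, {"sz": 0.006, "finger_gap": 0.0}, {"sz": 0.006, "finger_gap": 0.0}]'
```

```text
clock: 12.2
tool_pos: [0.5167, -0.2515, 0.2596]
ee_rot: [-1.879, -2.516, 0.0]
ft_force: [-0.2, -0.0, -0.9]
opening: 0.422
gripper_force: 60.9
clock: 12.5
tool_pos: [0.5168, -0.2516, 0.254]
ee_rot: [-1.879, -2.517, 0.0]
ft_force: [-0.2, 0.2, -1.1]
opening: 0.423
gripper_force: 60.9
```

```bash
python3 nudge.py '[{"sz": 0.004, "finger_gap": 0.0}, {"sz": 0.008, "finger_gap": 0.0}, {"sz": 0.008, "finger_gap": 0.0}]'
python3 rem.py 0.5167 -0.2516 0.18 106.6
```

```text
clock: 12.8
tool_pos: [0.5167, -0.2515, 0.2456]
ee_rot: [-1.879, -2.516, 0.0]
ft_force: [-0.7, 0.3, -0.5]
opening: 0.425
gripper_force: 60.9
t 12.8 pos [ 0.5167 -0.2515  0.2456] shift [-0.0002  0.0001  0.0656] rot [-0.0009 -0.001  -0.0016] F [-0.7067  0.3015 -0.4642] open 0.425 q [-0.5422  0.0653  1.5655  0.      1.5121 -0.8303]
```

```bash
python3 nudge.py '[{"sz": 0.012, "finger_gap": 0.0}, {"sz": 0.024, "finger_gap": 0.0}, {"sz": 0.036, "finger_gap": 0.0}, {"sz": 0.048, "finger_gap": 0.0}, {"sz": 0.058, "finger_gap": 0.0}]'
python3 nudge.py '[{"sz": 0.002, "finger_gap": 0.0}, {"sz": 0.004, "finger_gap": 0.0}, {"sz": 0.006, "finger_gap": 0.0}, {"sz": 0.006, "finger_gap": 0.0}]'
python3 nudge.py '[{"sz": 0.001, "finger_gap": 0.0}, {"sz": 0.002, "finger_gap": 0.0}, {"sz": 0.002, "finger_gap": 0.0}]'
```

```text
clock: 13.3
tool_pos: [0.5166, -0.2515, 0.1869]
ee_rot: [-1.879, -2.516, 0.0]
ft_force: [0.4, -0.4, 0.0]
opening: 0.425
gripper_force: 60.9
clock: 13.7
tool_pos: [0.5171, -0.2517, 0.1827]
ee_rot: [1.879, 2.517, 0.0]
ft_force: [-0.1, 0.1, -0.3]
opening: 0.422
gripper_force: 60.9
clock: 14.0
tool_pos: [0.5172, -0.2518, 0.1809]
ee_rot: [1.879, 2.517, 0.0]
ft_force: [-0.0, 0.2, 0.8]
opening: 0.419
gripper_force: 61.1
```

```bash
python3 nudge.py '[{"sz": 0.001, "finger_gap": 0.0}, {"sz": 0.002, "finger_gap": 0.0}, {"sz": 0.002, "finger_gap": 0.0}]'
python3 nudge.py '[{"sz": 0.001, "finger_gap": 0.0}, {"sz": 0.001, "finger_gap": 0.0}]'
```

```text
clock: 14.3
tool_pos: [0.5174, -0.252, 0.1808]
ee_rot: [1.878, 2.516, -0.0]
ft_force: [-5.6, 2.1, 12.8]
opening: 0.421
gripper_force: 62.3
clock: 14.5
tool_pos: [0.5175, -0.2522, 0.1808]
ee_rot: [1.878, 2.515, -0.0]
ft_force: [-9.8, 4.6, 18.7]
opening: 0.421
gripper_force: 62.9
```

Contact came at z = 0.1808, the same height as when I gripped it in the rack, so the collar is seated. Relax, release and rise.

```bash
python3 nudge.py '[{"sz": -0.0025, "finger_gap": 0.0}, {"sz": -0.0025, "finger_gap": 0.48}, {"sz": -0.0025, "finger_gap": 0.55}, {"sz": -0.0025, "finger_gap": 0.65}, {"sz": -0.0025, "finger_gap": 0.7}]' 20
python3 nudge.py '[{"sz": -0.02, "finger_gap": 0.75}, {"sz": -0.05, "finger_gap": 0.75}, {"sz": -0.09, "finger_gap": 0.6}, {"sz": -0.09, "finger_gap": 0.5}]'
python3 rem.py 0.4937 -0.1735 0.265 187.5
```

```text
clock: 15.0
tool_pos: [0.5168, -0.2516, 0.1796]
ee_rot: [-1.879, -2.517, 0.0]
ft_force: [-0.7, 0.0, 0.7]
opening: 0.697
gripper_force: 0.0
clock: 15.4
tool_pos: [0.5194, -0.2531, 0.2769]
ee_rot: [1.874, 2.509, 0.002]
ft_force: [0.8, -0.9, 0.9]
opening: 0.504
gripper_force: 0.0
t 15.4 pos [ 0.5194 -0.2531  0.2769] shift [ 0.0837 -0.0021  0.0113] rot [ 0.0004  0.0109 -1.4136] F [ 0.8111 -0.8741  0.9391] open 0.504 q [-0.5422  0.0511  1.5234 -0.      1.557  -0.8303]
```

```bash
python3 nudge.py '[{"sx": 0.03, "sy": -0.001, "drz": -0.15, "finger_gap": 0.5}, {"sx": 0.06, "sy": -0.002, "drz": -0.3, "finger_gap": 0.5}, {"sx": 0.0833, "sy": -0.002, "drz": -0.45, "finger_gap": 0.5}, {"sx": 0.0833, "sy": -0.002, "drz": -0.6, "finger_gap": 0.5}, {"sx": 0.0833, "sy": -0.002, "drz": -0.75, "finger_gap": 0.5}]' | head -1
python3 nudge.py '[{"drz": -0.15, "finger_gap": 0.5}, {"drz": -0.3, "finger_gap": 0.5}, {"drz": -0.45, "finger_gap": 0.5}, {"drz": -0.6, "finger_gap": 0.5}, {"drz": -0.66, "finger_gap": 0.5}]' |head -1
python3 nudge.py '[{"finger_gap": 0.5}, {"finger_gap": 0.5}]' |head -1
python3 rem.py 0.4938 -0.1738 0.173 187.2
python3 - <<'E'
from h import *
crops([("top",260,160,80,60),("side",230,125,80,60)],"c6")
E
```

```text
clock: 15.9
clock: 16.4
clock: 16.6
t 16.6 pos [ 0.4914 -0.1724  0.2698] shift [-0.0023 -0.0017  0.0968] rot [ 0.0002 -0.0003 -0.0005] F [-0.2439 -0.1278  0.4467] open 0.498 q [-0.4359 -0.0926  1.6781  0.      1.5564 -2.1318]
```

View pics/c6.png

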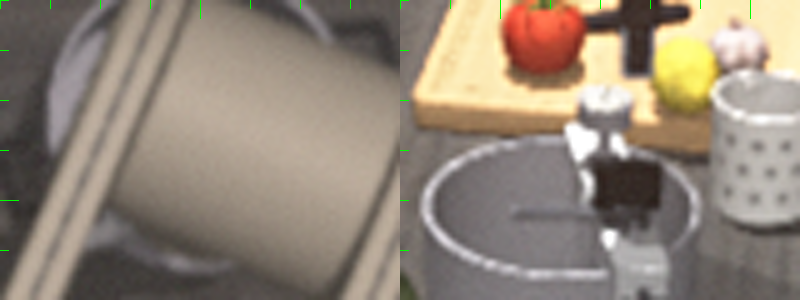

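The side view shows the thermometer standing upright on the bridge, dial at (606,105). The keeper bar is at (628,185) under the gripper. Descend and grip.

```bash
python3 nudge.py '[{"sx": -0.0023, "sy": -0.0017, "sz": 0.03, "finger_gap": 0.5}, {"sx": -0.0023, "sy": -0.0017, "sz": 0.06, "finger_gap": 0.5}, {"sx": -0.0023, "sy": -0.0017, "sz": 0.085, "finger_gap": 0.5}, {"sx": -0.0023, "sy": -0.0017, "sz": 0.096, "finger_gap": 0.5}, {"sx": -0.0023, "sy": -0.0017, "sz": 0.096, "finger_gap": 0.5}]'
python3 nudge.py '[{"finger_gap": 0.0}, {"finger_gap": 0.0}, {"finger_gap": 0.0}, {"finger_gap": 0.0}, {"finger_gap": 0.0}]' 50
```

```text
clock: 17.2
tool_pos: [0.4928, -0.1733, 0.1723]
ee_rot: [0.199, -3.132, -0.003]
ft_force: [-0.2, -0.4, 0.9]
opening: 0.498
gripper_force: 0.0
clock: 17.7
tool_pos: [0.4949, -0.1732, 0.1762]
ee_rot: [-0.2, 3.133, 0.001]
ft_force: [-2.4, 6.1, 5.5]
opening: 0.12
gripper_force: 49.5
```

```bash
python3 nudge.py '[{"sy": 0.001, "drz": 0.12, "finger_gap": 0.0}, {"sy": 0.001, "drz": 0.27, "finger_gap": 0.0}, {"sy": 0.001, "drz": 0.42, "finger_gap": 0.0}, {"sy": 0.001, "drz": 0.57, "finger_gap": 0.0}, {"sy": 0.001, "drz": 0.72, "finger_gap": 0.0}]'
python3 nudge.py '[{"drz": 0.15, "finger_gap": 0.0}, {"drz": 0.3, "finger_gap": 0.0}, {"drz": 0.45, "finger_gap": 0.0}, {"drz": 0.6, "finger_gap": 0.0}, {"drz": 0.7, "finger_gap": 0.0}]'
python3 nudge.py '[{"finger_gap": 0.0}, {"finger_gap": 0.0}]'
python3 rem.py 0.4938 -0.1738 0.26 106.6; python3 -c "
from h import *
print(manip.read_state()['torque'])"
```

```text
clock: 18.2
tool_pos: [0.4946, -0.1739, 0.1762]
ee_rot: [0.926, 2.999, -0.003]
ft_force: [-2.0, -3.0, 4.1]
opening: 0.117
gripper_force: 49.1
clock: 18.7
tool_pos: [0.494, -0.1742, 0.1762]
ee_rot: [1.899, 2.5, -0.003]
ft_force: [-4.1, -3.0, 5.2]
opening: 0.115
gripper_force: 49.9
clock: 18.9
tool_pos: [0.494, -0.1742, 0.1762]
ee_rot: [1.891, 2.505, -0.003]
ft_force: [-5.6, -3.5, 4.6]
opening: 0.119
gripper_force: 49.5
t 18.9 pos [ 0.494  -0.1742  0.1762] shift [ 0.0002 -0.0001 -0.0838] rot [ 0.0002  0.0032 -0.012 ] F [-5.623  -3.5414  4.6143] open 0.119 q [-0.4354 -0.0305  1.7908 -0.0023  1.3791 -0.7128]
[-0.65890974  1.04370771  0.35086245]
```

The moment of about 0.35 N m against the turn shows the keeper is on its stop. Release and check.

```bash
python3 nudge.py '[{"finger_gap": 0.3}, {"finger_gap": 0.4}, {"finger_gap": 0.4}, {"sz": -0.05, "finger_gap": 0.4}, {"sz": -0.09, "finger_gap": 0.4}]'
python3 nudge.py '[{"sx": 0.04, "sy": -0.03, "sz": -0.01, "finger_gap": 0.5}, {"sx": 0.08, "sy": -0.06, "sz": -0.01, "finger_gap": 0.5}, {"sx": 0.12, "sy": -0.09, "sz": -0.01, "finger_gap": 0.5}, {"sx": 0.16, "sy": -0.11, "sz": -0.01, "finger_gap": 0.5}, {"sx": 0.16, "sy": -0.11, "sz": -0.01, "finger_gap": 0.5}]'
python3 - <<'E'
from h import *
crops([("top",260,160,80,60),("side",230,125,80,60),("top",110,150,100,75),("side",150,130,200,150)],"c7")
E
```

```text
clock: 19.4
tool_pos: [0.4932, -0.1723, 0.2648]
ee_rot: [-1.891, -2.506, 0.0]
ft_force: [1.0, -0.9, 0.9]
opening: 0.403
gripper_force: 0.0
clock: 19.9
tool_pos: [0.3419, -0.0466, 0.2748]
ee_rot: [1.888, 2.509, 0.003]
ft_force: [1.4, 0.3, 0.9]
opening: 0.5
gripper_force: 0.0
```

View pics/c7.png

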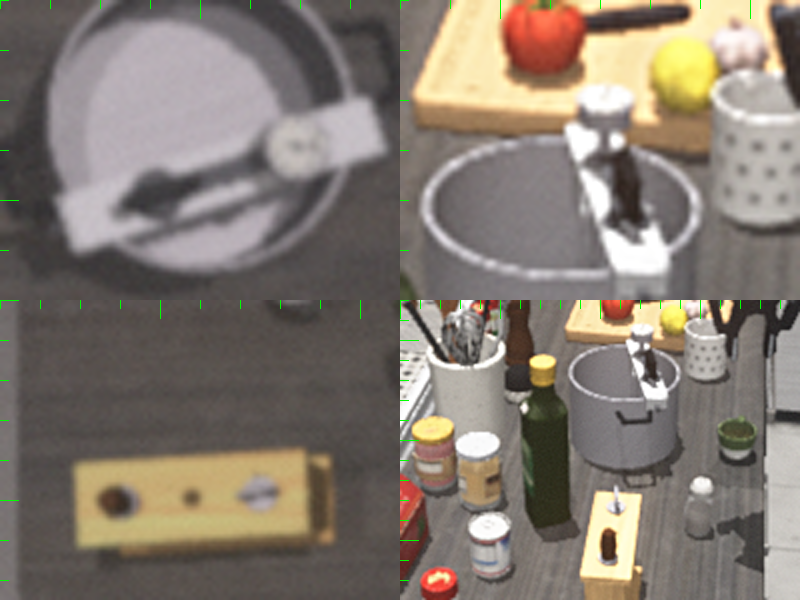

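The keeper's arm lies along the strip from (155,195) to under the dial at (297,147). The thermometer stands upright, the rack still holds the other two tools, and everything else is standing. I'll hand it in.

```bash
python3 -c "
from bench import manip
print(manip.sign_off())"
```

```text
the job is handed in; nothing more can be done
None
```

The thermometer is seated through both eyelets with the keeper turned home over its collar, the other two tools are still in the rack, and I handed the job in after about 20 s of the 72 s.

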